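# Throttle a slack-wheeled gate valve

### The job

Open the gate valve on the bench by one full turn of its screw, then close it back by half a turn, so that its stem is left half a turn up from where it started. The handwheel has a lot of free play: take up the slack until you feel the screw bite, and count only the turning after that, both ways. Wind it gently by its handle, without shoving the valve about on its rubber mounts; let go at the end and leave the things around it alone.

Things in the scene. Friction and masses are not known exactly. Their poses are not given: they have to be found in the camera images.
- valve: Steel gate valve with two flanges (64 mm across; pipe 240 mm long, along y), clamped on two rubber blocks on a fixed plate 150 x 200 x 12 mm; origin at the bench top under its middle. Place and yaw vary. The blocks give 1 mm sideways per 5 N; a shove of 6 mm is too much. It starts shut: turned clockwise it ends hard on the seat.
- wheel_axis (a point): A point of the valve on the vertical axis of the handwheel, 152 mm above the work surface (the height of the handle's middle). At the handle the wheel takes about 0.5 N in the play; while it carries the screw round it takes about 10 N, both ways (about half of that is left when the hand stops).
- handle (a point): Middle of the crank handle: upright round grey plastic grip, 22 mm diameter, 48 mm high (27 mm below this point, 21 above). It stands on the rim 70 mm from the wheel's axis, at any angle round it at the start, and spins freely on its own pin, so it can be held pinched while cranking without turning the hand.
- wheel: Dark steel handwheel, lying flat: rim circle 70 mm radius, rim top 122 mm up. Origin on its axis, 104 mm up, z up, x towards the handle. Counter-clockwise from above opens. Between wheel and screw is play of between a quarter and one turn; the start is anywhere in it, a reversal crosses all of it. Nothing moves when let go.
- stem_top (a point): Top of the brass stem, a 10 mm rod on the wheel's axis, 125 mm up at the start. It does not turn; it rises 2 mm for each full turn of the screw (none while the wheel turns in its play): too little to judge from one measured position or an image.
- bottle_a_mid (a point): Bystander: middle of a standing white plastic bottle, 60 mm diameter, 115 mm high.
- bottle_b_mid (a point): Bystander: middle of a standing small white jar, 44 mm diameter, 90 mm high.
- mouse: Bystander: a grey computer mouse, 100 x 58 x 30 mm, origin in the middle of its underside.
- gasket: Bystander: a flat steel ring, 68 mm across, 12 mm high, origin in the middle of its underside.

How it is judged:
By the outcome, as a careful person would: the job done as asked, in the order asked, and still so for the second after the job is handed in, with the robot touching nothing.
It also fails if it takes over 72 s, if anything falls off the work surface, if the arm or the gripper's body presses on something with over 40 N, if the wrist force passes 120 N, or if a joint passes its speed limit or range.

### The arm

A 7-joint arm with a two-finger parallel gripper is mounted at the origin on the work surface. World frame = base frame: x ahead of the robot, y to its left, z up, the work surface at z = 0. Lengths are in mm, angles in rad, forces in N, time in s.
With the tool pointing down it reaches from about 350 to 900 mm from the base axis. Payload 8.1 kg.
Tool frame: the origin (TCP) lies at the very end of the fingers, on their centre line; the grasp point (between the pads) lies 19 mm behind it (robot.grip_point_offset is the distance from the TCP to the grasp point, in mm); z points along the fingers, y is the line along which they close (so a half turn about z gives the same grasp; the last joint's range is limited). The gripper opens to 92 mm and grips with 3 to 60 N. Pads are 19 mm wide; open, the fingers measure 130 mm over their backs; the gripper's body (75 mm by 190 mm) begins 47 mm behind the grasp point.
Start: joints at [1.142, 0.434, 0.025, 1.573, -0.012, 1.134, -0.075], TCP at [200.019, -592.145, 199.642] pointing down, gripper open.
Joint ranges: [-2.62, 2.62], [-0.44, 2.09], [-1.27, 1.32], [0.08, 2.57], [-1.32, 4.46], [0.12, 2], [-2.74, 2.74]. Speed limits (rad/s): [2.22, 2.22, 3.01, 3.01, 3.14, 3.14, 3.14].

### API

Orientations are given as a unit quaternion [x, y, z, w].
In Python, from cell import robot gives the robot as it stands.
- The arm moves only by the shell command python3 -m crank 'ROWS' [FORCE]. ROWS is a JSON object of lists of equal length, an entry for each row: "translation": the shift along the tool's x, y, z in mm, a list of three; "rot": the turn, a rotation vector about the tool's x, y, z in degrees, a list of three; "fingers": the finger opening in mm, from 0 to 91.8. In form: {"translation": [[dx, dy, dz], ...], "rot": [[rx, ry, rz], ...], "fingers": [fingers, ...]}. A call has 1 to 12 rows; each row is the pose to reach, as a shift and turn from the pose commanded when the call began, along the tool's axes at that moment; what a row does not reach only later rows make up. A row lasts 1/8 s, in which the tool goes at most 62.5 mm and 10.7 degrees, less where a joint would pass 70% of its speed; a pose out of reach is approached as far as the arm can. A call with a gripper value outside its range is refused whole. The fingers move at their own pace and stop on an object; FORCE is the grip in N (left out, the last holds). Time passes only in rows, so rows that repeat a pose let the fingers close. It gives the time, the measured TCP pose, the force, the opening and the grip force at its end, in the units of the state.
- robot.read_state(): the state, without advancing time (a new reading comes with each control period).
- robot.get_image(name): name is "scene" or "top" or "wrist"; returns a dict with "frame" (400x640x3 uint8, red, green, blue), "z_map" (400x640 float32, mm along the optical axis (not along the pixel's ray), 0 where there is no reading), "vertical_fov" (degrees; the focal length in pixels is half the picture's height over the tangent of half this angle, whatever the lens; pixels are square), "cx", "cy" (the principal point, pixels), "view" (4x4, takes a point from world to camera coordinates); the wrist camera has in their place "T_tool_cam" (4x4, takes a point from camera to tool coordinates, whose origin is the TCP and whose axes are the flange's). Camera axes: x right, y down, z forward; pixel columns grow to the right and rows downward; lengths in mm; the calibration is good to about 2 mm. The wrist camera is an equidistant fisheye: a pixel r from the principal point sees the ray r / f radians off the axis. A picture is of the moment at which its call begins: read the wrist's pose just before it.
- robot.hand_in(): hands the job in; it is judged then, once.
The state is a dict: "clock": time; "joints": joint angles; "joint_velocities": joint speeds; "joint_efforts": joint torques, N m; "tcp_pos": TCP position; "tool_rot": TCP orientation; "force": force on the tool from outside, world axes, zero at the start; "torque": the same for the moment, N m; "opening": finger opening in mm; "gripper_force": force on a finger pad.
Only numpy, scipy, OpenCV 4.12 (cv2) and the standard library are available. Lean on these libraries where they do the work, as an engineer would, in place of code of your own. Each camera call takes 0.05 s, during which the arm holds its last target. There are 200 camera calls.

## Working session

There is one attempt and no reset: what is moved stays moved. The work goes in short steps, Python scripts to look and compute and a shell command to move; the robot and the scene stay as the last step left them, time stands still between calls to the robot, and variables do not carry over. Pictures are saved under pics/ and viewed, at most 10 in all, crops included, and the job is handed in when it is done.

```bash
ls; mkdir -p pics
python3 - <<'E'
from cell import robot
import cv2,numpy as np
s=robot.read_state();print({k:np.round(v,3).tolist() for k,v in s.items()})
for n in("scene","top"):
    im=robot.get_image(n);cv2.imwrite(f"pics/{n}0.png",im["frame"][:,:,::-1]);np.savez(f"{n}0.npz",**im)
    print(n,im["vertical_fov"],im["cx"],im["cy"],np.round(im["view"],3).tolist())
E
```

```text
pics
{'clock': 0.0, 'joints': [1.142, 0.435, 0.025, 1.574, -0.012, 1.134, -0.075], 'joint_velocities': [0.002, -0.001, -0.003, 0.0, 0.001, 0.001, 0.0], 'joint_efforts': [-0.0, -66.785, 0.985, -31.446, -0.06, 0.043, 0.0], 'tcp_pos': [199.806, -591.608, 198.839], 'tool_rot': [0.987, 0.162, -0.0, -0.001], 'force': [-0.581, -0.264, -0.268], 'torque': [0.011, 0.008, 0.013], 'gripper_force': 0.0, 'opening': 91.608}
scene 46.57846680525161 314.4893325149417 206.9359986042273 [[0.298, 0.955, 0.012, -139.015], [0.567, -0.167, -0.806, -215.077], [-0.768, 0.247, -0.591, 1664.653], [0.0, 0.0, 0.0, 1.0]]
top 51.05072750008913 319.53551483610613 198.263918598733 [[0.024, -1.0, -0.01, -9.091], [-0.991, -0.022, -0.131, 567.363], [0.13, 0.014, -0.991, 1308.106], [0.0, 0.0, 0.0, 1.0]]
```

View pics/scene0.png

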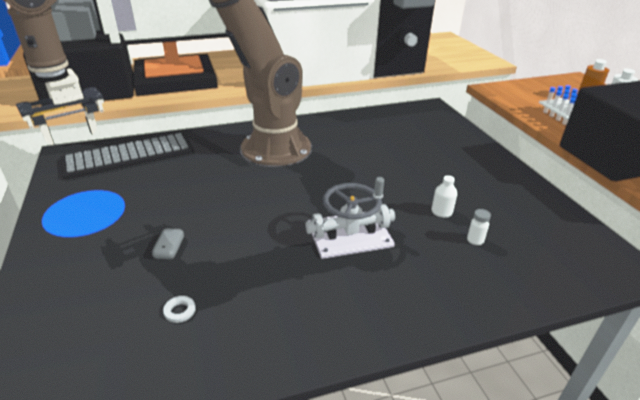

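View pics/top0.png

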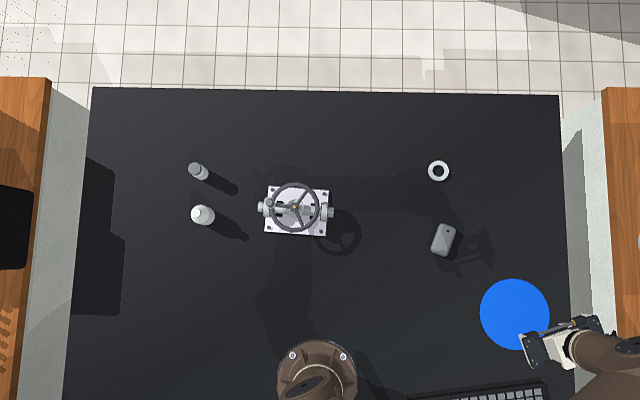

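The valve is at about (295,207) in the top view. Its handle is at about (270,203) on the robot's left, and the two bottles are further left at (200,170) and (203,214). In the scene view the handle is at (379,188).

```bash
cat > h.py <<'E'
import numpy as np
def cloud(im):
    h,w=im["z_map"].shape;f=h/2/np.tan(np.radians(im["vertical_fov"])/2)
    v,u=np.mgrid[:h,:w];z=im["z_map"];P=np.stack([(u-im["cx"])/f*z,(v-im["cy"])/f*z,z],-1)
    V=np.array(im["view"]);return ((P-V[:3,3])@V[:3,:3])
E
python3 - <<'E'
from h import *
from scipy.optimize import least_squares
for n in("top","scene"):
    im=np.load(n+"0.npz");P=cloud(im).reshape(-1,3)[im["z_map"].ravel()>0]
    def box(c,r,a,b): return P[(np.hypot(P[:,0]-c[0],P[:,1]-c[1])<r)&(P[:,2]>a)&(P[:,2]<b)]
    R=P[(P[:,2]>95)&(P[:,2]<130)&(P[:,0]>300)&(P[:,0]<900)&(abs(P[:,1])<250)]
    c=np.median(R[:,:2],0)
    for k in range(5):
        d=np.hypot(*(R[:,:2]-c).T);Q=R[(d>50)&(d<90)]
        c=least_squares(lambda p:np.hypot(*(Q[:,:2]-p).T)-70,c,loss="soft_l1").x
    d=np.hypot(*(Q[:,:2]-c).T)
    H=box(c,110,135,190)
    print(n,"axis",c,"rim r",d.mean(),d.std(),len(Q),"rim z",np.percentile(Q[:,2],[5,50,95]))
    m=H[:,:2].mean(0);e=m-c;print(" handle",m,len(H),H.min(0),H.max(0),"r",np.hypot(*e),"ang",np.degrees(np.arctan2(e[1],e[0])))
    T=H[H[:,2]>H[:,2].max()-6];print(" top of handle",T.mean(0))
    B=P[(P[:,2]>35)&(P[:,2]<120)&(P[:,1]>c[1]+125)&(P[:,1]<600)&(P[:,0]>200)&(P[:,0]<1000)]
    print(" bottles",B.min(0),B.max(0))
    pl=box(c,140,6,16);print(" plate",pl.min(0),pl.max(0))
E
```

```text
top axis [528.39681619  79.07797285] rim r 68.29886144761103 5.073651422085848 678 rim z [113.94029602 119.09922516 123.92226693]
 handle [533.72312121 147.64885495] 52 [524.50230317 138.75168667 138.87249724] [544.97997311 159.7219081  177.24124787] r 68.77743377869771 ang 85.55841723140253
 top of handle [534.31118815 150.11009268 173.24215776]
 bottles [475.39841292 347.14446246  35.49131609] [667.15812089 417.33576675 118.18700204]
 plate [406.1632541  -50.61473732   6.00883256] [658.20500408 182.7266582   15.99834953]
scene axis [538.55399078  76.69749904] rim r 68.31952536129941 4.74559557349006 766 rim z [112.8536872  120.2621245  124.01620231]
 handle [546.15694821 145.64250726] 131 [530.7842635  136.62700152 135.55468586] [553.008897   159.24542989 176.42100166] r 69.36295207244783 ang 83.70709570128462
 top of handle [542.78610971 147.68236954 173.07658092]
 bottles [491.513124   345.76285582  35.00305212] [676.08258452 418.55045814 118.48554587]
 plate [456.56853007 -42.07293521   6.05463069] [626.09974929 177.01242904  15.99008006]
```

```bash
python3 -m crank '{"translation":[[0,0,-45],[0,0,-90],[10,-11,-131],[50,-55,-131],[100,-110,-131],[140,-153,-131],[180,-197,-131],[220,-241,-131],[251,-275,-131],[290,-318,-131],[330,-362,-131],[370,-405,-131]],"rot":[[0,0,0],[0,0,0],[0,0,2],[0,0,4],[0,0,6],[0,0,8],[0,0,10],[0,0,12],[0,0,14],[0,0,16],[0,0,18],[0,0,18.64]],"fingers":[91,91,91,91,91,91,91,91,91,91,91,91]}' 20; python3 -c "
from cell import robot;import numpy as np
print({k:np.round(v,3).tolist() for k,v in robot.read_state().items()})"
```

```text
clock: 1.6
tcp_pos: [421.2, -88.2, 330.6]
tool_rot: [1.0, -0.0, 0.0, 0.0]
force: [1.3, -1.2, 0.6]
opening: 91.2
gripper_force: 0.0
{'clock': 1.6, 'joints': [0.459, 0.047, -0.391, 1.765, 0.019, 1.333, -1.507], 'joint_velocities': [-0.612, 0.177, -0.523, -0.169, 0.082, 0.007, -1.225], 'joint_efforts': [4.519, -39.907, 0.444, -32.337, -0.412, 0.327, 2.414], 'tcp_pos': [421.157, -88.234, 330.576], 'tool_rot': [1.0, -0.0, 0.0, 0.0], 'force': [1.282, -1.201, 0.582], 'torque': [0.003, -0.044, 0.007], 'gripper_force': 0.0, 'opening': 91.154}
```

```bash
python3 -m crank '{"translation":[[15,-45,0],[30,-90,0],[45,-135,0],[59,-180,0],[59,-180,0],[59,-180,0]],"rot":[[0,0,0],[0,0,0],[0,0,0],[0,0,0],[0,0,0],[0,0,0]],"fingers":[91,91,91,91,91,91]}'; python3 -c "
from cell import robot;import numpy as np,cv2
s=robot.read_state();print({k:np.round(v,3).tolist() for k,v in s.items()})
im=robot.get_image('wrist');print({k:np.round(v,3).tolist() for k,v in im.items() if k not in('frame','z_map')})
np.savez('w0.npz',pos=s['tcp_pos'],q=s['tool_rot'],**im);cv2.imwrite('pics/w0.png',im['frame'][:,:,::-1])"
```

```text
clock: 2.35
tcp_pos: [479.7, 89.4, 330.2]
tool_rot: [1.0, 0.0, -0.0, 0.0]
force: [0.1, -0.4, 0.5]
opening: 90.8
gripper_force: 0.0
{'clock': 2.35, 'joints': [0.184, 0.173, -0.56, 1.642, 0.094, 1.355, -1.96], 'joint_velocities': [0.02, -0.01, 0.015, 0.004, -0.002, -0.001, -0.001], 'joint_efforts': [-1.435, -43.567, -3.907, -34.125, -0.136, -0.15, -0.062], 'tcp_pos': [479.681, 89.359, 330.221], 'tool_rot': [1.0, 0.0, -0.0, 0.0], 'force': [0.106, -0.36, 0.505], 'torque': [-0.037, 0.083, 0.012], 'gripper_force': 0.0, 'opening': 90.819}
{'vertical_fov': 65.706, 'cx': 322.92, 'cy': 203.04, 'T_tool_cam': [[-0.0, -0.969, -0.249, 67.216], [1.0, -0.0, -0.0, 0.308], [0.0, -0.249, 0.969, -186.11], [0.0, 0.0, 0.0, 1.0]]}
```

View pics/w0.png

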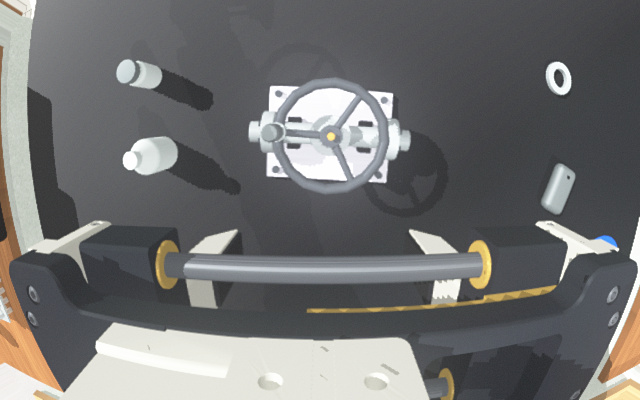

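The wrist view shows the wheel hub at about (331,136). The handle top is at about (270,132), standing over the left spoke.

```bash
cat >> h.py <<'E'
from scipy.spatial.transform import Rotation as Ro
from scipy.optimize import least_squares
def wcloud(im):
    h,w=im["z_map"].shape;f=h/2/np.tan(np.radians(im["vertical_fov"])/2)
    v,u=np.mgrid[:h,:w].astype(float);u-=im["cx"];v-=im["cy"];r=np.hypot(u,v)+1e-9;z=im["z_map"]
    t=np.tan(r/f)*z/r;P=np.stack([u*t,v*t,z],-1);T=np.array(im["T_tool_cam"])
    P=P@T[:3,:3].T+T[:3,3];return Ro.from_quat(im["q"]).apply(P.reshape(-1,3))+im["pos"]
def circ(Q,r,c):
    return least_squares(lambda p:np.hypot(Q[:,0]-p[0],Q[:,1]-p[1])-r,c,loss="soft_l1").x
E
python3 - <<'E'
from h import *
im=np.load("w0.npz");P=wcloud(im);g=(im["z_map"].ravel()>0);P=P[g];col=im["frame"].reshape(-1,3)[g].astype(int)
near=(abs(P[:,0]-535)<120)&(abs(P[:,1]-80)<120)
print("plate z",np.percentile(P[near&(P[:,2]<30)][:,2],[10,50,90]))
t=near&(abs(P[:,0]-535)>110);print("table z",np.median(P[t&(P[:,2]<30)][:,2]))
R=P[near&(P[:,2]>108)&(P[:,2]<128)];c=np.array([535,79.])
for k in range(5):
    d=np.hypot(*(R[:,:2]-c).T);Q=R[(d>55)&(d<85)];c=circ(Q,70,c)
d=np.hypot(*(Q[:,:2]-c).T);print("axis",c,d.mean(),d.std(),np.percentile(Q[:,2],[5,50,95]),len(Q))
H=P[near&(P[:,2]>132)];print("H",len(H),H.min(0),H.max(0))
T=H[H[:,2]>H[:,2].max()-4];print("handle top",T.mean(0),T.min(0),T.max(0))
e=T.mean(0)[:2]-c;print(np.hypot(*e),np.degrees(np.arctan2(e[1],e[0])))
b=near&(col[:,0]-col[:,2]>60)&(P[:,2]>100);print("brass",P[b].mean(0),b.sum())
b=P[near&(P[:,2]>9)&(P[:,2]<16)];print("plate",b.min(0),b.max(0))
E
```

```text
plate z [ 0.18374363  2.09555312 13.80016423]
table z 1.085843238001587
axis [533.03590004  79.5220913 ] 68.0265260653816 4.387074771808846 [117.77985812 121.9216799  124.04155579] 3538
H 76247 [443.44345335  -6.45434105 132.37923184] [549.01631376 185.46223248 476.38774966]
handle top [505.17922497 107.26062135 474.17366618] [500.8943092   71.91296437 472.38781894] [507.98265469 140.21429287 476.38774966]
39.311835308143976 135.12175870715546
brass [501.98735169  68.17824232 437.76937915] 2461
plate [453.01401472 -23.83586495   9.78863584] [612.16091561 183.80860929  15.94707847]
```

Run:
```python
from h import *
im=np.load("w0.npz");P=wcloud(im);g=(im["z_map"].ravel()>0);P=P[g];col=im["frame"].reshape(-1,3)[g].astype(int)
near=(abs(P[:,0]-535)<100)&(abs(P[:,1]-80)<120)&(P[:,2]<185)
H=P[near&(P[:,2]>132)];print("H",len(H),H.min(0),H.max(0))
T=H[H[:,2]>170];print("handle top",T.mean(0),T.min(0),T.max(0),len(T))
c=T[:,:2].min(0)/2+T[:,:2].max(0)/2
b=near&(col[:,0]-col[:,2]>60)&(P[:,2]>100);a=P[b].mean(0);print("brass",a,b.sum())
e=c-a[:2];print(np.hypot(*e),np.degrees(np.arctan2(e[1],e[0])))
```

```text
H 344 [529.57748622 137.50657842 132.37923184] [549.01631376 159.47164625 176.04463654]
handle top [539.36688369 148.37879774 173.67208829] [529.57748622 138.81867829 170.17166118] [549.01631376 159.47164625 176.04463654] 266
brass [533.00036849  79.42654172 124.85752753] 55
70.00237396029729 84.83941896108388
```

```bash
python3 -m crank '{"translation":[[25,-25,0],[50,-50,0],[59,-59,0],[59,-59,40],[59,-59,80],[59,-59,115],[59,-59,140],[59,-59,160],[59,-59,175],[59,-59,185],[59,-59,195],[59,-59,195]],"rot":[[0,0,0],[0,0,0],[0,0,0],[0,0,0],[0,0,0],[0,0,0],[0,0,0],[0,0,0],[0,0,0],[0,0,0],[0,0,0],[0,0,0]],"fingers":[60,60,60,60,60,60,60,60,60,60,60,60]}' 25; python3 -m crank '{"translation":[[0,0,0],[0,0,0],[0,0,0],[0,0,0],[0,0,0],[0,0,0],[0,0,0],[0,0,0]],"rot":[[0,0,0],[0,0,0],[0,0,0],[0,0,0],[0,0,0],[0,0,0],[0,0,0],[0,0,0]],"fingers":[45,35,25,18,18,18,18,18]}' 25; python3 -c "
from cell import robot;import numpy as np,cv2
im=robot.get_image('wrist');cv2.imwrite('pics/w1.png',im['frame'][:,:,::-1])"
```

```text
clock: 3.9
tcp_pos: [538.6, 148.8, 135.2]
tool_rot: [1.0, 0.0, -0.0, 0.0]
force: [-0.6, 1.0, 0.2]
opening: 60.0
gripper_force: 0.0
clock: 4.9
tcp_pos: [538.9, 149.1, 135.7]
tool_rot: [1.0, 0.0, 0.0, -0.0]
force: [-0.2, 1.3, -0.0]
opening: 20.4
gripper_force: 25.0
```

View pics/w1.png

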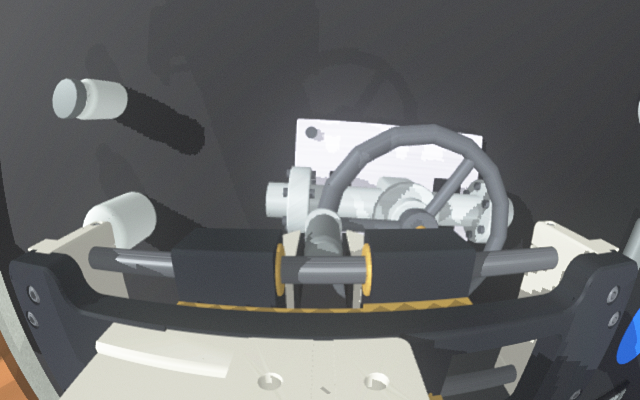

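The handle is between the pads at about (322,235) and gripped at 25 N, with an opening of 20.4 mm. Next I'll print the crank table and write a bite check.

```bash
cat > tab.py <<'E'
# tab.py x0 y0 cx cy r step rowsPerCall ncalls : tool-frame shifts following the circle from commanded (x0,y0)
import sys,numpy as np
x0,y0,cx,cy,r,st,n,N=map(float,sys.argv[1:]);a=np.degrees(np.arctan2(y0-cy,x0-cx));p=np.array([x0,y0])
for k in range(int(N)):
    o=[]
    for i in range(int(n)):
        a+=st;q=np.array([cx+r*np.cos(np.radians(a)),cy+r*np.sin(np.radians(a))]);d=np.round((q-p)*2)/2
        o.append([float(d[0]),float(-d[1]),0])
    p=p+d;print(round(a%360,1),p,str(o).replace(" ","").replace(".0,",","))
E
cat > chk.py <<'E'
# prints handle angle, tangential/radial force; fails (exit 1) when |tangential|>limit
import sys,numpy as np
from cell import robot
s=robot.read_state();e=np.array(s["tcp_pos"][:2])-[533,79.4];r=np.hypot(*e);u=e/r;t=np.array([-u[1],u[0]]);F=np.array(s["force"])
ft=F[:2]@t;print("CHK t %.2f ang %.1f r %.1f Ft %.1f Fr %.1f Fz %.1f open %.1f"%(s["clock"],np.degrees(np.arctan2(e[1],e[0]))%360,r,ft,F[:2]@u,F[2],s["opening"]))
sys.exit(abs(ft)>float(sys.argv[1]))
E
python3 chk.py 4; python3 tab.py 539 149 533 79.4 69.9 5 3 25
```

```text
CHK t 4.95 ang 85.1 r 69.9 Ft 0.7 Fr 1.5 Fz 1.5 open 20.2
100.1 [521. 148.] [[-6,-0.5,0],[-12,-0,0],[-18,1,0]]
115.1 [503.5 142.5] [[-6,1,0],[-12,3,0],[-17.5,5.5,0]]
130.1 [488. 133.] [[-5.5,2.5,0],[-10.5,6,0],[-15.5,9.5,0]]
145.1 [475.5 119.5] [[-4.5,4,0],[-8.5,8.5,0],[-12.5,13.5,0]]
160.1 [467.5 103. ] [[-3,5,0],[-6,10.5,0],[-8,16.5,0]]
175.1 [463.5  85.5] [[-2,5.5,0],[-3.5,11.5,0],[-4,17.5,0]]
190.1 [464.  67.] [[-0.5,6,0],[-0,12.5,0],[0.5,18.5,0]]
205.1 [469.5  50. ] [[1.5,6,0],[3.5,11.5,0],[5.5,17,0]]
220.1 [479.5  34.5] [[3,5.5,0],[6.5,11,0],[10,15.5,0]]
235.1 [493.  22.] [[4,4.5,0],[8.5,8.5,0],[13.5,12.5,0]]
250.1 [509.   13.5] [[5,3,0],[10.5,6,0],[16,8.5,0]]
265.1 [527.  10.] [[6,1.5,0],[12,3,0],[18,3.5,0]]
280.1 [545.   10.5] [[6,0.5,0],[12,0,0],[18,-0.5,0]]
295.1 [562.5  16. ] [[6,-1.5,0],[12,-3,0],[17.5,-5.5,0]]
310.1 [578.  26.] [[5.5,-3,0],[10.5,-6,0],[15.5,-10,0]]
325.1 [590.5  39.5] [[4.5,-4,0],[8.5,-8.5,0],[12.5,-13.5,0]]
340.1 [598.5  55.5] [[3,-5,0],[6,-10.5,0],[8,-16,0]]
355.1 [602.5  73.5] [[2,-6,0],[3.5,-12,0],[4,-18,0]]
10.1 [602.   91.5] [[0.5,-6,0],[0,-12,0],[-0.5,-18,0]]
25.1 [596.5 109. ] [[-1.5,-6,0],[-3.5,-12,0],[-5.5,-17.5,0]]
40.1 [586.5 124.5] [[-3,-5.5,0],[-6.5,-10.5,0],[-10,-15.5,0]]
55.1 [573.  136.5] [[-4,-4.5,0],[-8.5,-8.5,0],[-13.5,-12,0]]
70.1 [557. 145.] [[-5,-3.5,0],[-10.5,-6.5,0],[-16,-8.5,0]]
85.1 [539. 149.] [[-6,-2,0],[-12,-3.5,0],[-18,-4,0]]
100.1 [521. 148.] [[-6,-0.5,0],[-12,-0,0],[-18,1,0]]False
```

```bash
python3 -m crank '{"translation":[[-6,-0.5,0],[-12,0,0],[-18,1,0]],"rot":[[0,0,0],[0,0,0],[0,0,0]],"fingers":[18,18,18]}' 25 >>log && python3 chk.py 4 &&
python3 -m crank '{"translation":[[-6,1,0],[-12,3,0],[-17.5,5.5,0]],"rot":[[0,0,0],[0,0,0],[0,0,0]],"fingers":[18,18,18]}' >>log && python3 chk.py 4 &&
python3 -m crank '{"translation":[[-5.5,2.5,0],[-10.5,6,0],[-15.5,9.5,0]],"rot":[[0,0,0],[0,0,0],[0,0,0]],"fingers":[18,18,18]}' >>log && python3 chk.py 4 &&
python3 -m crank '{"translation":[[-4.5,4,0],[-8.5,8.5,0],[-12.5,13.5,0]],"rot":[[0,0,0],[0,0,0],[0,0,0]],"fingers":[18,18,18]}' >>log && python3 chk.py 4
```

```text
CHK t 5.33 ang 100.5 r 69.9 Ft -0.7 Fr 2.0 Fz 1.1 open 20.3False
```

```bash
sed -i 's/sys.exit(\(.*\))$/sys.exit(int(\1))/' chk.py; 
python3 -m crank '{"translation":[[-6,1,0],[-12,3,0],[-17.5,5.5,0]],"rot":[[0,0,0],[0,0,0],[0,0,0]],"fingers":[18,18,18]}' >>log && python3 chk.py 4 &&
python3 -m crank '{"translation":[[-5.5,2.5,0],[-10.5,6,0],[-15.5,9.5,0]],"rot":[[0,0,0],[0,0,0],[0,0,0]],"fingers":[18,18,18]}' >>log && python3 chk.py 4 &&
python3 -m crank '{"translation":[[-4.5,4,0],[-8.5,8.5,0],[-12.5,13.5,0]],"rot":[[0,0,0],[0,0,0],[0,0,0]],"fingers":[18,18,18]}' >>log && python3 chk.py 4
```

```text
CHK t 5.70 ang 115.5 r 69.9 Ft -1.2 Fr 1.2 Fz 1.6 open 20.3
CHK t 6.08 ang 130.5 r 70.0 Ft -1.4 Fr 0.6 Fz 0.2 open 20.1
CHK t 6.45 ang 145.6 r 70.2 Ft -0.8 Fr 0.4 Fz 0.4 open 20.5
```

```bash
python3 -m crank '{"translation":[[-3,5,0],[-6,10.5,0],[-8,16.5,0]],"rot":[[0,0,0],[0,0,0],[0,0,0]],"fingers":[18,18,18]}' >>log && python3 chk.py 4 &&
python3 -m crank '{"translation":[[-2,5.5,0],[-3.5,11.5,0],[-4,17.5,0]],"rot":[[0,0,0],[0,0,0],[0,0,0]],"fingers":[18,18,18]}' >>log && python3 chk.py 4 &&
python3 -m crank '{"translation":[[-0.5,6,0],[0,12.5,0],[0.5,18.5,0]],"rot":[[0,0,0],[0,0,0],[0,0,0]],"fingers":[18,18,18]}' >>log && python3 chk.py 4 &&
python3 -m crank '{"translation":[[1.5,6,0],[3.5,11.5,0],[5.5,17,0]],"rot":[[0,0,0],[0,0,0],[0,0,0]],"fingers":[18,18,18]}' >>log && python3 chk.py 4 &&
python3 -m crank '{"translation":[[3,5.5,0],[6.5,11,0],[10,15.5,0]],"rot":[[0,0,0],[0,0,0],[0,0,0]],"fingers":[18,18,18]}' >>log && python3 chk.py 4 &&
python3 -m crank '{"translation":[[4,4.5,0],[8.5,8.5,0],[13.5,12.5,0]],"rot":[[0,0,0],[0,0,0],[0,0,0]],"fingers":[18,18,18]}' >>log && python3 chk.py 4
```

```text
CHK t 6.83 ang 160.7 r 69.8 Ft -0.6 Fr 2.0 Fz 1.2 open 20.3
CHK t 7.20 ang 175.5 r 69.9 Ft -0.9 Fr 1.4 Fz 0.2 open 19.9
CHK t 7.58 ang 190.6 r 70.2 Ft -0.8 Fr 0.0 Fz 1.2 open 20.1
CHK t 7.95 ang 205.2 r 70.1 Ft 0.6 Fr -0.1 Fz 1.3 open 20.2
CHK t 8.32 ang 220.5 r 70.0 Ft 0.3 Fr 1.2 Fz 2.0 open 20.5
CHK t 8.70 ang 235.5 r 70.0 Ft -0.6 Fr -0.1 Fz 0.1 open 20.1
```

```bash
python3 -m crank '{"translation":[[5,3,0],[10.5,6,0],[16,8.5,0]],"rot":[[0,0,0],[0,0,0],[0,0,0]],"fingers":[18,18,18]}' >>log && python3 chk.py 4 &&
python3 -m crank '{"translation":[[6,1.5,0],[12,3,0],[18,3.5,0]],"rot":[[0,0,0],[0,0,0],[0,0,0]],"fingers":[18,18,18]}' >>log && python3 chk.py 4 &&
python3 -m crank '{"translation":[[6,0.5,0],[12,0,0],[18,-0.5,0]],"rot":[[0,0,0],[0,0,0],[0,0,0]],"fingers":[18,18,18]}' >>log && python3 chk.py 4 &&
python3 -m crank '{"translation":[[6,-1.5,0],[12,-3,0],[17.5,-5.5,0]],"rot":[[0,0,0],[0,0,0],[0,0,0]],"fingers":[18,18,18]}' >>log && python3 chk.py 4 &&
python3 -m crank '{"translation":[[5.5,-3,0],[10.5,-6,0],[15.5,-10,0]],"rot":[[0,0,0],[0,0,0],[0,0,0]],"fingers":[18,18,18]}' >>log && python3 chk.py 4 &&
python3 -m crank '{"translation":[[4.5,-4,0],[8.5,-8.5,0],[12.5,-13.5,0]],"rot":[[0,0,0],[0,0,0],[0,0,0]],"fingers":[18,18,18]}' >>log && python3 chk.py 4
```

```text
CHK t 9.07 ang 248.1 r 70.1 Ft -10.3 Fr -0.2 Fz 5.3 open 20.4
```

```bash
tail -6 log; python3 tab.py 509 13.5 533 79.4 69.9 5 12 6
```

```text
clock: 9.07
tcp_pos: [506.8, 14.4, 135.1]
tool_rot: [1.0, 0.001, -0.002, -0.0]
force: [-9.5, 4.0, 5.3]
opening: 20.4
gripper_force: 25.2
310.0 [578.  26.] [[6,1.5,0],[12,3,0],[18,3.5,0],[24,4,0],[30,3.5,0],[36,3,0],[42,1.5,0],[48,-0,0],[53.5,-2.5,0],[59,-5.5,0],[64,-8.5,0],[69,-12.5,0]]
10.0 [602.   91.5] [[4.5,-4,0],[8.5,-8.5,0],[12.5,-13.5,0],[15.5,-18.5,0],[18.5,-24,0],[20.5,-29.5,0],[22.5,-35.5,0],[24,-41,0],[24.5,-47.5,0],[25,-53.5,0],[24.5,-59.5,0],[24,-65.5,0]]
70.0 [557. 145.] [[-1.5,-6,0],[-3.5,-12,0],[-5.5,-17.5,0],[-8.5,-23,0],[-11.5,-28,0],[-15.5,-33,0],[-19.5,-37.5,0],[-24,-41.5,0],[-29,-45,0],[-34,-48.5,0],[-39.5,-51,0],[-45,-53.5,0]]
130.0 [488. 133.] [[-6,-2,0],[-12,-3,0],[-18,-4,0],[-24,-4.5,0],[-30,-4,0],[-36,-3,0],[-42,-2,0],[-48,-0,0],[-53.5,2,0],[-59,5,0],[-64,8.5,0],[-69,12,0]]
190.0 [464.   67.5] [[-4.5,4,0],[-8.5,8.5,0],[-12.5,13.5,0],[-15.5,18.5,0],[-18.5,24,0],[-20.5,29.5,0],[-22.5,35.5,0],[-24,41.5,0],[-24.5,47.5,0],[-25,53.5,0],[-24.5,59.5,0],[-24,65.5,0]]
250.0 [509.   13.5] [[1.5,6,0],[3.5,12,0],[5.5,17.5,0],[8.5,23,0],[11.5,28,0],[15.5,33,0],[19.5,37.5,0],[24,41.5,0],[29,45.5,0],[34,48.5,0],[39.5,51.5,0],[45,54,0]]
```

```bash
python3 -m crank '{"translation":[[6,1.5,0],[12,3,0],[18,3.5,0],[24,4,0],[30,3.5,0],[36,3,0]],"rot":[[0,0,0],[0,0,0],[0,0,0],[0,0,0],[0,0,0],[0,0,0]],"fingers":[18,18,18,18,18,18]}' 30 >>log && python3 chk.py 16 &&
python3 -m crank '{"translation":[[6,-1.5,0],[12,-3,0],[17.5,-5.5,0],[23,-8.5,0],[28,-11.5,0],[33,-15.5,0]],"rot":[[0,0,0],[0,0,0],[0,0,0],[0,0,0],[0,0,0],[0,0,0]],"fingers":[18,18,18,18,18,18]}' >>log && python3 chk.py 16
```

```text
CHK t 9.82 ang 277.6 r 70.4 Ft -9.2 Fr 1.8 Fz 4.7 open 19.6
CHK t 10.57 ang 307.3 r 70.7 Ft -10.2 Fr 1.1 Fz 3.7 open 20.0
```

```bash
python3 -m crank '{"translation":[[4.5,-4,0],[8.5,-8.5,0],[12.5,-13.5,0],[15.5,-18.5,0],[18.5,-24,0],[20.5,-29.5,0],[22.5,-35.5,0],[24,-41,0],[24.5,-47.5,0],[25,-53.5,0],[24.5,-59.5,0],[24,-65.5,0]],"rot":[[0,0,0],[0,0,0],[0,0,0],[0,0,0],[0,0,0],[0,0,0],[0,0,0],[0,0,0],[0,0,0],[0,0,0],[0,0,0],[0,0,0]],"fingers":[18,18,18,18,18,18,18,18,18,18,18,18]}' >>log && python3 chk.py 16 &&
python3 -m crank '{"translation":[[-1.5,-6,0],[-3.5,-12,0],[-5.5,-17.5,0],[-8.5,-23,0],[-11.5,-28,0],[-15.5,-33,0],[-19.5,-37.5,0],[-24,-41.5,0],[-29,-45,0],[-34,-48.5,0],[-39.5,-51,0],[-45,-53.5,0]],"rot":[[0,0,0],[0,0,0],[0,0,0],[0,0,0],[0,0,0],[0,0,0],[0,0,0],[0,0,0],[0,0,0],[0,0,0],[0,0,0],[0,0,0]],"fingers":[18,18,18,18,18,18,18,18,18,18,18,18]}' >>log && python3 chk.py 16 && tail -6 log
```

```text
CHK t 12.07 ang 6.2 r 70.3 Ft -10.9 Fr -0.1 Fz 1.8 open 20.0
CHK t 13.57 ang 66.5 r 69.4 Ft -11.0 Fr -1.2 Fz -0.4 open 20.3
clock: 13.58
tcp_pos: [560.7, 143.1, 136.4]
tool_rot: [1.0, -0.001, 0.003, 0.001]
force: [9.6, -5.5, -0.4]
opening: 20.3
gripper_force: 30.0
```

```bash
python3 chk.py 16 &&
python3 -m crank '{"translation":[[-6,-2,0],[-12,-3,0],[-18,-4,0],[-24,-4.5,0],[-30,-4,0],[-36,-3,0],[-42,-2,0],[-48,0,0],[-53.5,2,0],[-59,5,0],[-64,8.5,0],[-69,12,0]],"rot":[[0,0,0],[0,0,0],[0,0,0],[0,0,0],[0,0,0],[0,0,0],[0,0,0],[0,0,0],[0,0,0],[0,0,0],[0,0,0],[0,0,0]],"fingers":[18,18,18,18,18,18,18,18,18,18,18,18]}' >>log && python3 chk.py 16 &&
python3 -m crank '{"translation":[[-4.5,4,0],[-8.5,8.5,0],[-12.5,13.5,0],[-15.5,18.5,0],[-18.5,24,0],[-20.5,29.5,0],[-22.5,35.5,0],[-24,41.5,0],[-24.5,47.5,0],[-25,53.5,0],[-24.5,59.5,0],[-24,65.5,0]],"rot":[[0,0,0],[0,0,0],[0,0,0],[0,0,0],[0,0,0],[0,0,0],[0,0,0],[0,0,0],[0,0,0],[0,0,0],[0,0,0],[0,0,0]],"fingers":[18,18,18,18,18,18,18,18,18,18,18,18]}' >>log && python3 chk.py 16 && tail -6 log
```

```text
CHK t 13.57 ang 66.5 r 69.4 Ft -11.0 Fr -1.2 Fz -0.4 open 20.3
CHK t 15.07 ang 126.6 r 69.7 Ft -10.6 Fr 0.4 Fz -4.5 open 20.3
CHK t 16.57 ang 187.1 r 69.3 Ft -10.8 Fr 1.5 Fz 2.1 open 20.0
clock: 16.58
tcp_pos: [464.3, 70.8, 136.0]
tool_rot: [1.0, 0.002, 0.001, -0.002]
force: [-2.8, 10.5, 2.1]
opening: 20.0
gripper_force: 30.3
```

```bash
python3 -m crank '{"translation":[[1.5,6,0],[3.5,12,0],[5.5,17.5,0],[8.5,23,0],[11.5,28,0],[15.5,33,0],[19.5,37.5,0],[24,41.5,0],[29,45.5,0],[34,48.5,0],[39.5,51.5,0],[39.5,51.5,0]],"rot":[[0,0,0],[0,0,0],[0,0,0],[0,0,0],[0,0,0],[0,0,0],[0,0,0],[0,0,0],[0,0,0],[0,0,0],[0,0,0],[0,0,0]],"fingers":[18,18,18,18,18,18,18,18,18,18,18,18]}' >>log && python3 chk.py 16; tail -6 log; python3 tab.py 503.5 16 533 79.4 69.9 -5 3 24
```

```text
CHK t 18.07 ang 243.4 r 70.0 Ft -8.3 Fr 1.0 Fz 5.2 open 20.0
clock: 18.08
tcp_pos: [501.6, 16.8, 135.1]
tool_rot: [1.0, 0.001, -0.002, -0.0]
force: [-7.9, 2.9, 5.2]
opening: 20.0
gripper_force: 30.1
230.0 [488.  26.] [[-5.5,-3,0],[-10.5,-6,0],[-15.5,-10,0]]
215.0 [476.   39.5] [[-4.5,-4,0],[-8.5,-8.5,0],[-12,-13.5,0]]
200.0 [467.5  55.5] [[-3.5,-5,0],[-6.5,-10.5,0],[-8.5,-16,0]]
185.0 [463.5  73.5] [[-2,-6,0],[-3.5,-11.5,0],[-4,-18,0]]
170.0 [464.   91.5] [[-0.5,-6,0],[-0,-12,0],[0.5,-18,0]]
155.0 [469.5 109. ] [[1.5,-6,0],[3.5,-12,0],[5.5,-17.5,0]]
140.0 [479.5 124.5] [[3,-5.5,0],[6,-10.5,0],[10,-15.5,0]]
125.0 [493.  136.5] [[4,-4.5,0],[8.5,-8.5,0],[13.5,-12,0]]
110.0 [509. 145.] [[5,-3.5,0],[10.5,-6,0],[16,-8.5,0]]
95.0 [527. 149.] [[6,-2,0],[12,-3,0],[18,-4,0]]
80.0 [545. 148.] [[6,-0.5,0],[12,-0,0],[18,1,0]]
65.0 [562.5 143. ] [[6,1,0],[12,3,0],[17.5,5,0]]
50.0 [578. 133.] [[5.5,3,0],[10.5,6.5,0],[15.5,10,0]]
35.0 [590.  119.5] [[4.5,4,0],[8.5,8.5,0],[12,13.5,0]]
20.0 [598.5 103.5] [[3.5,5,0],[6.5,10.5,0],[8.5,16,0]]
5.0 [602.5  85.5] [[2,6,0],[3.5,12,0],[4,18,0]]
350.0 [602.   67.5] [[0.5,6,0],[0,12,0],[-0.5,18,0]]
335.0 [596.5  50. ] [[-1.5,6,0],[-3.5,12,0],[-5.5,17.5,0]]
320.0 [586.5  34.5] [[-3,5.5,0],[-6,10.5,0],[-10,15.5,0]]
305.0 [573.  22.] [[-4,4.5,0],[-8.5,8.5,0],[-13.5,12.5,0]]
290.0 [557.   13.5] [[-5,3,0],[-10.5,6,0],[-16,8.5,0]]
275.0 [539.  10.] [[-6,1.5,0],[-12,3,0],[-18,3.5,0]]
260.0 [521.   10.5] [[-6,0.5,0],[-12,0,0],[-18,-0.5,0]]
245.0 [503.5  16. ] [[-6,-1.5,0],[-12,-3,0],[-17.5,-5.5,0]]
```

```bash
python3 -m crank '{"translation":[[-5.5,-3,0],[-10.5,-6,0],[-15.5,-10,0]],"rot":[[0,0,0],[0,0,0],[0,0,0]],"fingers":[18,18,18]}' >>log && python3 chk.py 4 &&
python3 -m crank '{"translation":[[-4.5,-4,0],[-8.5,-8.5,0],[-12,-13.5,0],[-15.5,-18.5,0],[-18.5,-24,0],[-20.5,-29.5,0]],"rot":[[0,0,0],[0,0,0],[0,0,0],[0,0,0],[0,0,0],[0,0,0]],"fingers":[18,18,18,18,18,18]}' >>log && python3 chk.py 4 &&
python3 -m crank '{"translation":[[-2,-6,0],[-3.5,-11.5,0],[-4,-18,0],[-4.5,-24,0],[-4,-30,0],[-3.5,-36,0]],"rot":[[0,0,0],[0,0,0],[0,0,0],[0,0,0],[0,0,0],[0,0,0]],"fingers":[18,18,18,18,18,18]}' >>log && python3 chk.py 4 &&
python3 -m crank '{"translation":[[1.5,-6,0],[3.5,-12,0],[5.5,-17.5,0],[8.5,-23,0],[11.5,-28,0],[15.5,-33,0]],"rot":[[0,0,0],[0,0,0],[0,0,0],[0,0,0],[0,0,0],[0,0,0]],"fingers":[18,18,18,18,18,18]}' >>log && python3 chk.py 4 &&
python3 -m crank '{"translation":[[4,-4.5,0],[8.5,-8.5,0],[13.5,-12,0],[18.5,-15.5,0],[24,-18,0],[29.5,-20.5,0]],"rot":[[0,0,0],[0,0,0],[0,0,0],[0,0,0],[0,0,0],[0,0,0]],"fingers":[18,18,18,18,18,18]}' >>log && python3 chk.py 4; tail -6 log;  python3 tab.py 509 145 533 79.4 69.9 -5 2 24
```

```text
CHK t 18.45 ang 230.1 r 69.8 Ft -0.4 Fr 1.1 Fz 0.8 open 19.7
CHK t 19.20 ang 199.6 r 69.9 Ft 0.8 Fr 1.4 Fz 2.0 open 19.9
CHK t 19.95 ang 169.7 r 70.2 Ft 0.9 Fr 0.9 Fz 1.0 open 19.8
CHK t 20.70 ang 139.6 r 70.1 Ft 1.0 Fr 1.8 Fz 1.1 open 19.8
CHK t 21.45 ang 109.7 r 69.9 Ft 0.2 Fr 1.0 Fz 1.7 open 20.2
clock: 21.45
tcp_pos: [509.4, 145.2, 135.7]
tool_rot: [1.0, 0.0, 0.0, -0.0]
force: [-0.5, 0.8, 1.7]
opening: 20.2
gripper_force: 30.0
100.1 [520.5 148. ] [[6,-2,0],[11.5,-3,0]]
90.1 [533.  149.5] [[6.5,-1,0],[12.5,-1.5,0]]
80.1 [545.  148.5] [[6,0.5,0],[12,1,0]]
70.1 [557. 145.] [[6,1.5,0],[12,3.5,0]]
60.1 [568. 140.] [[5.5,2,0],[11,5,0]]
50.1 [578. 133.] [[5,3.5,0],[10,7,0]]
40.1 [586.5 124.5] [[4.5,4,0],[8.5,8.5,0]]
30.1 [593.5 114.5] [[3.5,5,0],[7,10,0]]
20.1 [598.5 103.5] [[3,5.5,0],[5,11,0]]
10.1 [602.   91.5] [[2,6,0],[3.5,12,0]]
0.1 [603.   79.5] [[0.5,6,0],[1,12,0]]
350.1 [602.   67.5] [[-0.5,6,0],[-1,12,0]]
340.1 [598.5  55.5] [[-1.5,6,0],[-3.5,12,0]]
330.1 [593.5  44.5] [[-2,5.5,0],[-5,11,0]]
320.1 [586.5  34.5] [[-3,5,0],[-7,10,0]]
310.1 [578.  26.] [[-4,4.5,0],[-8.5,8.5,0]]
300.1 [568.  19.] [[-5,4,0],[-10,7,0]]
290.1 [557.  14.] [[-5.5,3,0],[-11,5,0]]
280.1 [545.5  10.5] [[-6,2,0],[-11.5,3.5,0]]
270.1 [533.    9.5] [[-6.5,0.5,0],[-12.5,1,0]]
260.1 [521.   10.5] [[-6,-0.5,0],[-12,-1,0]]
250.1 [509.   13.5] [[-6,-1.5,0],[-12,-3,0]]
240.1 [498.  19.] [[-5.5,-2.5,0],[-11,-5.5,0]]
230.1 [488.  26.] [[-5,-3,0],[-10,-7,0]]
```

```bash
python3 -m crank '{"translation":[[6,-2,0],[11.5,-3,0]],"rot":[[0,0,0],[0,0,0]],"fingers":[18,18]}' >>log && python3 chk.py 4 &&
python3 -m crank '{"translation":[[6.5,-1,0],[12.5,-1.5,0]],"rot":[[0,0,0],[0,0,0]],"fingers":[18,18]}' >>log && python3 chk.py 4 &&
python3 -m crank '{"translation":[[6,0.5,0],[12,1,0]],"rot":[[0,0,0],[0,0,0]],"fingers":[18,18]}' >>log && python3 chk.py 4 &&
python3 -m crank '{"translation":[[6,1.5,0],[12,3.5,0]],"rot":[[0,0,0],[0,0,0]],"fingers":[18,18]}' >>log && python3 chk.py 4 &&
python3 -m crank '{"translation":[[5.5,2,0],[11,5,0]],"rot":[[0,0,0],[0,0,0]],"fingers":[18,18]}' >>log && python3 chk.py 4 &&
python3 -m crank '{"translation":[[5,3.5,0],[10,7,0]],"rot":[[0,0,0],[0,0,0]],"fingers":[18,18]}' >>log && python3 chk.py 4 &&
python3 -m crank '{"translation":[[4.5,4,0],[8.5,8.5,0]],"rot":[[0,0,0],[0,0,0]],"fingers":[18,18]}' >>log && python3 chk.py 4 &&
python3 -m crank '{"translation":[[3.5,5,0],[7,10,0]],"rot":[[0,0,0],[0,0,0]],"fingers":[18,18]}' >>log && python3 chk.py 4 &&
python3 -m crank '{"translation":[[3,5.5,0],[5,11,0]],"rot":[[0,0,0],[0,0,0]],"fingers":[18,18]}' >>log && python3 chk.py 4 &&
python3 -m crank '{"translation":[[2,6,0],[3.5,12,0]],"rot":[[0,0,0],[0,0,0]],"fingers":[18,18]}' >>log && python3 chk.py 4
```

```text
CHK t 21.70 ang 100.0 r 69.8 Ft 0.1 Fr 1.1 Fz 1.0 open 19.9
CHK t 21.95 ang 89.7 r 70.0 Ft 0.2 Fr 1.6 Fz 2.1 open 20.3
CHK t 22.20 ang 79.9 r 70.1 Ft -0.1 Fr 0.9 Fz 0.8 open 20.3
CHK t 22.45 ang 69.6 r 69.9 Ft -0.0 Fr 0.7 Fz 1.7 open 20.1
CHK t 22.70 ang 59.7 r 69.9 Ft 0.5 Fr 1.0 Fz 1.4 open 20.1
CHK t 22.95 ang 49.7 r 69.9 Ft -0.1 Fr 1.0 Fz 0.3 open 19.8
CHK t 23.20 ang 39.8 r 69.9 Ft 1.3 Fr -0.5 Fz 1.2 open 19.8
CHK t 23.45 ang 29.8 r 69.8 Ft -0.0 Fr 0.3 Fz 1.1 open 20.0
CHK t 23.70 ang 19.8 r 69.8 Ft 0.8 Fr -0.6 Fz 0.5 open 20.3
CHK t 23.95 ang 9.6 r 69.9 Ft 0.9 Fr 0.7 Fz 1.6 open 20.1
```

```bash
python3 -m crank '{"translation":[[0.5,6,0],[1,12,0]],"rot":[[0,0,0],[0,0,0]],"fingers":[18,18]}' >>log && python3 chk.py 4 &&
python3 -m crank '{"translation":[[-0.5,6,0],[-1,12,0]],"rot":[[0,0,0],[0,0,0]],"fingers":[18,18]}' >>log && python3 chk.py 4 &&
python3 -m crank '{"translation":[[-1.5,6,0],[-3.5,12,0]],"rot":[[0,0,0],[0,0,0]],"fingers":[18,18]}' >>log && python3 chk.py 4 &&
python3 -m crank '{"translation":[[-2,5.5,0],[-5,11,0]],"rot":[[0,0,0],[0,0,0]],"fingers":[18,18]}' >>log && python3 chk.py 4 &&
python3 -m crank '{"translation":[[-3,5,0],[-7,10,0]],"rot":[[0,0,0],[0,0,0]],"fingers":[18,18]}' >>log && python3 chk.py 4 &&
python3 -m crank '{"translation":[[-4,4.5,0],[-8.5,8.5,0]],"rot":[[0,0,0],[0,0,0]],"fingers":[18,18]}' >>log && python3 chk.py 4 &&
python3 -m crank '{"translation":[[-5,4,0],[-10,7,0]],"rot":[[0,0,0],[0,0,0]],"fingers":[18,18]}' >>log && python3 chk.py 4 &&
python3 -m crank '{"translation":[[-5.5,3,0],[-11,5,0]],"rot":[[0,0,0],[0,0,0]],"fingers":[18,18]}' >>log && python3 chk.py 4 &&
python3 -m crank '{"translation":[[-6,2,0],[-11.5,3.5,0]],"rot":[[0,0,0],[0,0,0]],"fingers":[18,18]}' >>log && python3 chk.py 4 &&
python3 -m crank '{"translation":[[-6.5,0.5,0],[-12.5,1,0]],"rot":[[0,0,0],[0,0,0]],"fingers":[18,18]}' >>log && python3 chk.py 4 &&
python3 -m crank '{"translation":[[-6,-0.5,0],[-12,-1,0]],"rot":[[0,0,0],[0,0,0]],"fingers":[18,18]}' >>log && python3 chk.py 4 &&
python3 -m crank '{"translation":[[-6,-1.5,0],[-12,-3,0]],"rot":[[0,0,0],[0,0,0]],"fingers":[18,18]}' >>log && python3 chk.py 4; tail -6 log
```

```text
CHK t 24.20 ang 359.7 r 69.9 Ft 0.7 Fr -0.7 Fz 0.6 open 20.1
CHK t 24.45 ang 349.9 r 69.9 Ft -0.3 Fr 0.5 Fz 0.2 open 19.9
CHK t 24.70 ang 339.6 r 69.7 Ft 1.3 Fr 0.5 Fz 0.4 open 20.0
CHK t 24.95 ang 330.5 r 69.7 Ft 6.0 Fr 0.3 Fz 0.3 open 20.1
clock: 24.95
tcp_pos: [593.6, 45.1, 135.8]
tool_rot: [1.0, 0.0, 0.0, -0.001]
force: [3.2, 5.1, 0.3]
opening: 20.1
gripper_force: 30.1
```

```bash
python3 tab.py 593.5 44.5 533 79.4 69.9 -5 12 3; python3 tab.py 472.5 114 533 79.4 69.9 -1 1 1
```

```text
270.0 [533.    9.5] [[-3,5,0],[-7,10,0],[-11,14.5,0],[-15.5,18.5,0],[-20.5,22.5,0],[-25.5,25.5,0],[-31,28.5,0],[-36.5,31,0],[-42.5,32.5,0],[-48.5,34,0],[-54.5,34.5,0],[-60.5,35,0]]
210.0 [472.5  44.5] [[-6,-0.5,0],[-12,-1,0],[-18,-2.5,0],[-24,-4,0],[-29.5,-6.5,0],[-35,-9.5,0],[-40,-12.5,0],[-45,-16.5,0],[-49.5,-20.5,0],[-53.5,-25,0],[-57,-30,0],[-60.5,-35,0]]
150.0 [472.5 114.5] [[-3,-5.5,0],[-5,-11,0],[-7,-17,0],[-8.5,-22.5,0],[-9,-29,0],[-9.5,-35,0],[-9,-41,0],[-8.5,-47,0],[-7,-53,0],[-5,-59,0],[-3,-64.5,0],[-0,-70,0]]
149.2 [473. 115.] [[0.5,-1,0]]
```

```bash
python3 -m crank '{"translation":[[-3,5,0],[-7,10,0],[-11,14.5,0],[-15.5,18.5,0],[-20.5,22.5,0],[-25.5,25.5,0],[-31,28.5,0],[-36.5,31,0],[-42.5,32.5,0],[-48.5,34,0],[-54.5,34.5,0],[-60.5,35,0]],"rot":[[0,0,0],[0,0,0],[0,0,0],[0,0,0],[0,0,0],[0,0,0],[0,0,0],[0,0,0],[0,0,0],[0,0,0],[0,0,0],[0,0,0]],"fingers":[18,18,18,18,18,18,18,18,18,18,18,18]}' >>log && python3 chk.py 16 &&
python3 -m crank '{"translation":[[-6,-0.5,0],[-12,-1,0],[-18,-2.5,0],[-24,-4,0],[-29.5,-6.5,0],[-35,-9.5,0],[-40,-12.5,0],[-45,-16.5,0],[-49.5,-20.5,0],[-53.5,-25,0],[-57,-30,0],[-60.5,-35,0]],"rot":[[0,0,0],[0,0,0],[0,0,0],[0,0,0],[0,0,0],[0,0,0],[0,0,0],[0,0,0],[0,0,0],[0,0,0],[0,0,0],[0,0,0]],"fingers":[18,18,18,18,18,18,18,18,18,18,18,18]}' >>log && python3 chk.py 16 &&
python3 -m crank '{"translation":[[-3,-5.5,0],[-5,-11,0],[-7,-17,0],[-8.5,-22.5,0],[-9,-29,0],[-9.5,-35,0],[-9,-41,0],[-8.5,-47,0],[-7,-53,0],[-5,-59,0],[-3,-64.5,0],[-3,-64.5,0]],"rot":[[0,0,0],[0,0,0],[0,0,0],[0,0,0],[0,0,0],[0,0,0],[0,0,0],[0,0,0],[0,0,0],[0,0,0],[0,0,0],[0,0,0]],"fingers":[18,18,18,18,18,18,18,18,18,18,18,18]}' >>log && python3 chk.py 16; tail -6 log
```

```text
CHK t 26.45 ang 272.4 r 69.5 Ft 11.1 Fr -1.4 Fz -3.8 open 20.3
CHK t 27.95 ang 212.6 r 70.5 Ft 11.3 Fr -0.4 Fz -1.6 open 20.1
CHK t 29.45 ang 158.0 r 70.7 Ft 9.4 Fr 1.0 Fz 5.4 open 20.1
clock: 29.45
tcp_pos: [467.4, 105.9, 134.9]
tool_rot: [1.0, -0.0, -0.002, 0.002]
force: [-4.5, -8.4, 5.4]
opening: 20.1
gripper_force: 30.2
```

```bash
python3 -m crank '{"translation":[[2,-4,0],[4,-7.5,0],[4,-7.5,0],[4,-7.5,0]],"rot":[[0,0,0],[0,0,0],[0,0,0],[0,0,0]],"fingers":[18,18,18,18]}' >>log; python3 chk.py 16; tail -6 log
```

```text
CHK t 29.95 ang 151.4 r 70.6 Ft 9.6 Fr 1.4 Fz 4.7 open 19.8
clock: 29.95
tcp_pos: [471.0, 113.2, 134.9]
tool_rot: [1.0, -0.0, -0.002, 0.002]
force: [-5.8, -7.8, 4.7]
opening: 19.8
gripper_force: 30.2
```

```bash
python3 -m crank '{"translation":[[-1,1.5,0],[-1.5,2.5,0],[-1.5,2.5,0],[-1.5,2.5,0],[-1.5,2.5,0],[-1.5,2.5,0],[-1.5,2.5,0],[-1.5,2.5,0]],"rot":[[0,0,0],[0,0,0],[0,0,0],[0,0,0],[0,0,0],[0,0,0],[0,0,0],[0,0,0]],"fingers":[18,18,20,24,35,45,55,55]}' >>log; python3 chk.py 16; tail -6 log
python3 -m crank '{"translation":[[0,0,-10],[0,0,-25],[0,0,-50],[0,0,-80],[0,0,-120],[0,0,-160],[0,0,-195],[-50,0,-195],[-60,0,-195],[-60,0,-195],[-60,0,-195]],"rot":[[0,0,0],[0,0,0],[0,0,0],[0,0,0],[0,0,0],[0,0,0],[0,0,0],[0,0,0],[0,0,0],[0,0,0],[0,0,0]],"fingers":[55,55,55,55,55,55,55,55,55,55,55]}'
python3 - <<'E'
from cell import robot;import numpy as np,cv2
s=robot.read_state();im=robot.get_image('wrist');np.savez('w2.npz',pos=s['tcp_pos'],q=s['tool_rot'],**im);cv2.imwrite('pics/w2.png',im['frame'][:,:,::-1])
from h import *
im=np.load("w2.npz")
P=wcloud(im);g=(im["z_map"].ravel()>0);P=P[g];col=im["frame"].reshape(-1,3)[g].astype(int)
near=(abs(P[:,0]-535)<100)&(abs(P[:,1]-80)<120)&(P[:,2]<185)
T=P[near&(P[:,2]>165)];c=T[:,:2].min(0)/2+T[:,:2].max(0)/2
b=near&(col[:,0]-col[:,2]>60)&(P[:,2]>100);a=P[b].mean(0);print("handle",c,len(T),"brass",a)
e=c-a[:2];print(np.hypot(*e),np.degrees(np.arctan2(e[1],e[0])))
E
```

```text
CHK t 30.95 ang 150.2 r 70.3 Ft 0.3 Fr 0.4 Fz -0.0 open 54.1
clock: 30.95
tcp_pos: [472.0, 114.4, 135.7]
tool_rot: [1.0, 0.0, 0.0, -0.0]
force: [-0.5, -0.1, -0.0]
opening: 54.1
gripper_force: 0.0
clock: 32.33
tcp_pos: [412.7, 113.7, 330.8]
tool_rot: [1.0, -0.0, 0.0, -0.0]
force: [-0.8, 0.5, -0.2]
opening: 55.0
gripper_force: 0.0
handle [468.32751234 106.74654186] 284 brass [532.96724755  79.32885299 126.14784178]
70.2141369747926 157.01521134061446
```

View pics/w2.png

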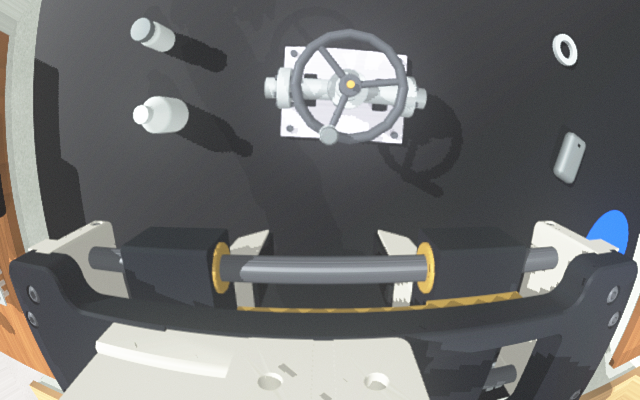

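The final view shows the handle free at (329,134), the fingers clear of it, and the bottles, gasket and mouse in place. The stem measures about 1.3 mm higher than at the start, close to the 1 mm expected for half a turn given the camera error. I'm handing in.

```bash
python3 -c "
from cell import robot
print(robot.hand_in())"
```

```text
the job is handed in; nothing more can be done
None
```

I opened the valve about one full turn past the bite, closed it about half a turn past the reverse bite, released the handle and handed the job in at about 32 s; I put the stem at half a turn up, give or take roughly 8°.

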